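Pry open the hardware case and stand the anchor tube in it

ROBOT

A 7-joint arm with a two-finger parallel gripper is mounted at the origin on the work surface. World frame = base frame: x ahead of the robot, y to its left, z up, the work surface at z = 0. Lengths are in m, angles in rad, forces in N, time in s.
With the tool pointing down it reaches from about 0.425 to 0.875 m from the base axis. Payload 8.4 kg.
Tool frame: the origin (TCP) lies at the very end of the fingers, on their centre line; the grasp point (between the pads) lies 19 mm behind it; z points along the fingers, y is the line along which they close (so a half turn about z gives the same grasp; the last joint's range is limited). The gripper opens to 85 mm and grips with 20 to 120 N. Pads are 22 mm wide; open, the fingers measure 114 mm over their backs; the gripper's body (76 mm by 85 mm) begins 54 mm behind the grasp point. The pads swing forward as they close: fully open they stand 13 mm farther back than shut.
Start: joints at [1.16, 0.333, 0.04, 1.465, -0.013, 1.343, -0.059], TCP at [0.199, -0.619, 0.231] pointing down, gripper open.
Joint ranges: [-2.58, 2.58], [-0.38, 2.09], [-1.3, 1.39], [0.25, 2.4], [-1.5, 4.64], [0.08, 2.09], [-2.65, 2.65]. Speed limits (rad/s): [2.22, 2.22, 2.79, 2.79, 3.14, 3.14, 3.14].

INTERFACE

Orientations are given as a unit quaternion [x, y, z, w].
In Python, from cell import bot gives the robot as it stands.
- The arm moves only by the tool move_arm, never from a script. Its arguments are lists of equal length, an entry for each row: "delta_pos": the shift along the tool's x, y, z in m, a list of three; "dr": the turn, a rotation vector about the tool's x, y, z in degrees, a list of three; "claw": the finger opening in m, from 0 to 0.0854. A call has 1 to 20 rows; each row shifts and turns the commanded pose from where the row before left it, along the tool's axes as they then stand; what a row does not reach is not made up. A row lasts 1/10 s, in which the tool goes at most 50 mm and 8.59 degrees, less where a joint would pass 70% of its speed; a pose out of reach is approached as far as the arm can. A call with a gripper value outside its range is refused whole. The fingers move at their own pace and stop on an object; "squeeze" is the grip in N (left out, the last holds). Time passes only in rows, so rows that do not move let the fingers close. It gives the time, the measured TCP pose, the force, the opening and the grip force at its end, in the units of the state.
- bot.observe(): the state, without advancing time (a new reading comes with each control period).
- bot.get_image(name): name is "side" or "top"; returns a dict with "frame" (480x640x3 uint8, blue, green, red), "depth" (480x640 float32, m along the optical axis (not along the pixel's ray), 0 where there is no reading), "vertical_fov" (degrees; the focal length in pixels is half the picture's height over the tangent of half this angle, whatever the lens; pixels are square), "cx", "cy" (the principal point, pixels), "extrinsics" (4x4, takes a point from camera to world coordinates). Camera axes: x right, y down, z forward; pixel columns grow to the right and rows downward; lengths in m; the calibration is good to about 2 mm. A picture is of the moment at which its call begins.
- bot.sign_off(): hands the job in; it is judged then, once.
Trained networks look in a picture, given as the dict that the camera call returned (one of the last four; its "shot" number tells which), for a name from the list of things; names that differ only in an ending like _2 or _b are one class to them, and where a whole thing is asked for, a point or a joint stands for the part that bears it (a point fixed in the world has none). Each returns a list of dicts, best first, with "p" (0 to 1); they miss things now and then, are a little off and sometimes report something else, mostly with a low value. They report only what shows in the picture. A call takes as long as a camera call. They do not tell look-alikes from the thing itself.
- bot.find_in(picture, target): "uv" ([column, row] in pixels, amid what is visible of it).
- bot.masks_of(picture, target): "mask" (480x640 bool, what is visible of it) and "uv" ([column, row] in pixels, amid what is visible of it).
The state is a dict: "time": time; "qpos": joint angles; "qvel": joint speeds; "effort": joint torques, N m; "tool_pos": TCP position; "eef_rot": TCP orientation; "contact_force": force on the tool from outside, world axes, zero at the start; "torque": the same for the moment, N m; "width": opening from 0.0 (shut) to 1.0 (fully open); "grasp_force": force on a finger pad.
Only numpy, scipy, OpenCV 4.12 (cv2) and the standard library are available. Lean on these libraries where they do the work, as an engineer would, in place of code of your own. Each camera call takes 0.05 s, during which the arm holds its last target. There are 200 camera calls.

TASK

Pick up the flat pry blade, slip its tip into the notch in the front of the grey hardware case and lever the hinged cover up with it until the cover stands upright; nothing but the blade may touch the cover, now or later. Then lay the blade flat on the bench and let go of it, and after that lift the yellow anchor tube out of its cup on the turntable and stand it upright, fully down, in the round socket inside the open case. Leave the cover standing open and the other things on the bench where they are.

Things in the scene. Friction and masses are not known exactly. Their poses are not given: they have to be found in the camera images.
- case: Grey steel case screwed to the bench: 120 mm deep (x), 150 wide (y), 75 high without cover, walls 4 mm, floor 5 mm. Origin: centre of its underside; x points from the notched front (x -60 mm, robot side) to the hinge side (+60 mm). Inside, a black 50 x 50 x 22 mm block stands on the floor round the socket, centred at x -12 mm, y 0; ignore the small nuts beside it.
- notch (a point): Centre of the pry notch, in the plane of the front face: 50 mm wide, 8 mm high, at the top middle of the front wall, from height 67 mm up to the cover's underside at 75 mm, open through the wall into the case, which is empty at that height. A bare steel ledge 54 mm wide, 5 mm thick, top at 67 mm, sticks out 12 mm below it as a fulcrum. Axes as the case.
- cover (a joint): Cover angle (rad): 0 shut, 1.57 upright, stop at 1.85. A plain 120 x 150 x 4 mm plate of 0.1 kg, flush with the case walls, no handle, hinged along the case's rear top edge. The hinge is stiff (0.11 N m friction): the cover stays at any angle where it is left; lifting its front edge takes about 1.5 N.
- cover_hinge (a point): Middle of the cover's hinge axis: on the case at x +60 mm, height 75 mm; the axis runs along the case's y. Axes as the case.
- cover_edge (a point): Middle of the cover's free front edge, on its underside, 120 mm from the hinge axis; moves with the cover.
- socket (a point): Bottom centre of the socket, on the case floor (5 mm above the bench): an upright round hole of 23 mm diameter and 22 mm depth, its mouth 27 mm above the bench. 72 mm in front of the hinge axis, on the case's centre line. Axes as the case.
- blade: Flat pry blade, 190 mm long, 0.12 kg, lying flat on the bench. Wooden handle 100 x 22 x 16 mm (x -75 to +25 mm, z 0 to 16); from there a steel blade 20 mm wide, 2.5 mm thick runs to x +115 mm at z 8 mm (mid-height of the handle). Origin: on the handle's underside, near the balance point, 25 mm behind the handle's front end; x points to the tip, z up.
- blade_tip (a point): Middle of the blade's tip: x 115 mm, z 8 mm in the blade's frame.
- blade_grip (a point): Centre of the handle's section above the blade body's origin, 8 mm over its underside: a good place to grip, across the 22 mm width.
- tube: Yellow nylon anchor pack tube: closed cylinder, 20 mm diameter, 60 mm high, 2 mm chamfer at the foot, 30 g, standing upright in one of the clear cups. Origin: centre of its underside, z up its axis. Its foot is 24 mm above the bench, the cup's rim 55 mm, so its upper 29 mm stick out; the cup is 52 mm wide inside at its floor.
- turntable: Fixed base of the turntable; origin: centre of its underside. A white platter, 230 mm across, top 20 mm above the bench, turns freely on the upright axis through the origin (and may turn). Six clear cups, 60 mm across, rims 55 mm above the bench, are fixed on it on a circle of 78 mm radius; one holds the tube, the others small hardware.
- bolt: Bystander: zinc carriage bolt, 60 mm long, lying on the bench; origin near the middle of its length.
- grommet: Bystander: black rubber grommet ring, 28 mm across, 10 mm high; origin at its underside.
- nut1: Bystander: bronze flange nut, 24 mm across, 11 mm high; origin at its underside.
- nut2: Bystander: bronze flange nut, like nut1.
- jar: Bystander: glass jar, 64 mm across, 90 mm high, standing; origin at its underside.
- can: Bystander: metal can, 60 mm across, 150 mm high, standing; origin at its underside.
- tape: Bystander: tape measure, 60 x 35 x 55 mm, standing; origin at its underside.
Mind the look-alikes: they are no part of the job. Several things have the shape of the blade; the one meant has the colours described above.

How it is judged:
By the outcome, as a careful person would: the job done as asked, in the order asked, and still so for the second after the job is handed in, with the robot touching nothing.
It also fails if it takes over 72 s, if anything falls off the work surface, if the arm or the gripper's body presses on something with over 40 N, if the wrist force passes 120 N, or if a joint passes its speed limit or range.

## Working session

There is one attempt and no reset: what is moved stays moved. The work goes in short steps, Python scripts to look and compute and a tool call to move; the robot and the scene stay as the last step left them, time stands still between calls to the robot, and variables do not carry over. Pictures are saved under pics/ and viewed, at most 10 in all, crops included, and the job is handed in when it is done.

Besides the shell and the picture viewer there is one more tool, called after "Call:" as name(argument=value, ...) on one line, values as JSON. move_arm: Moves the arm, as the interface text tells. Its arguments: {"type":"object","properties":{"delta_pos":{"type":"array","items":{"type":"array","items":{"type":"number"}}},"dr":{"type":"array","items":{"type":"array","items":{"type":"number"}}},"claw":{"type":"array","items":{"type":"number"}},"squeeze":{"type":"number"}},"required":["delta_pos","dr","claw"]}

```bash
ls; mkdir -p pics; cat > h.py <<'E'
import numpy as np, cv2
from cell import bot
from scipy.spatial.transform import Rotation as R
def cloud(p):
    d=p["depth"]; f=240/np.tan(np.radians(p["vertical_fov"])/2)
    v,u=np.mgrid[0:480,0:640]
    c=np.stack([(u-p["cx"])/f*d,(v-p["cy"])/f*d,d],-1)
    E=np.array(p["extrinsics"]); w=c@E[:3,:3].T+E[:3,3]
    w[d<=0]=np.nan
    return w
def proj(p,X):
    f=240/np.tan(np.radians(p["vertical_fov"])/2);E=np.linalg.inv(np.array(p["extrinsics"]))
    c=np.asarray(X)@E[:3,:3].T+E[:3,3]
    return np.stack([p["cx"]+f*c[...,0]/c[...,2],p["cy"]+f*c[...,1]/c[...,2]],-1)
E
python3 - <<'E'
from h import *
for n in("top","side"):
    p=bot.get_image(n); cv2.imwrite(f"pics/{n}0.png",p["frame"]); np.savez(f"{n}0.npz",**{k:v for k,v in p.items()})
    print(n,p["vertical_fov"],p["cx"],p["cy"],np.round(p["extrinsics"],3).tolist())
    w=cloud(p)
    for t in("case","cover","blade","tube","turntable","bolt","grommet","nut1","jar","can","tape","notch","blade_tip","blade_grip","cover_edge","cover_hinge"):
        for r in bot.find_in(p,t)[:4]:
            u,v=np.round(r["uv"]).astype(int)
            print(t,round(r["p"],2),u,v,np.round(w[v,u],3))
print(bot.observe())
E
```

```text
pics
top 56.24784783578444 320.9026137545734 241.68725628038734 [[-0.029, -0.986, 0.163, 0.366], [-1.0, 0.028, -0.007, -0.036], [0.003, -0.163, -0.987, 1.081], [0.0, 0.0, 0.0, 1.0]]
case 0.75 331 194 [ 0.642 -0.07   0.08 ]
cover 0.85 330 191 [ 0.649 -0.068  0.08 ]
blade 0.75 430 246 [ 0.524 -0.306  0.015]
blade 0.63 502 249 [ 0.512 -0.479  0.015]
blade 0.63 473 338 [ 0.305 -0.39   0.019]
tube 0.33 335 194 [ 0.642 -0.079  0.08 ]
turntable 0.58 176 253 [0.522 0.297 0.035]
bolt 0.39 349 261 [ 0.494 -0.11   0.008]
grommet 0.17 208 169 [0.707 0.211 0.088]
nut1 0.6 299 283 [0.445 0.011 0.01 ]
jar 0.94 210 170 [0.703 0.206 0.091]
jar 0.47 174 254 [0.519 0.301 0.038]
can 0.74 392 153 [ 0.715 -0.206  0.137]
tape 0.87 370 301 [ 0.396 -0.151  0.058]
notch 0.67 333 196 [ 0.636 -0.074  0.083]
blade_tip 0.88 433 246 [ 0.524 -0.313  0.017]
blade_tip 0.77 473 337 [ 0.307 -0.391  0.016]
blade_tip 0.57 500 249 [ 0.512 -0.473  0.016]
blade_grip 0.64 435 247 [ 0.521 -0.317  0.017]
blade_grip 0.61 475 340 [ 0.3   -0.394  0.02 ]
blade_grip 0.6 501 250 [ 0.509 -0.475  0.016]
cover_edge 0.84 330 195 [ 0.638
[... 1472 characters left out ...]
15977396,  0.33317222,  0.03992404,  1.46539215, -0.01337523,
        1.34330391, -0.05854116]), 'qvel': array([ 4.34849430e-05,  3.56660553e-04, -2.63585132e-03,  7.31738253e-04,
        6.29296125e-04,  4.51476413e-04,  8.38867328e-05]), 'effort': array([ 6.88993669e-05, -6.58294559e+01,  1.36311159e+00, -4.05812359e+01,
        1.66937057e-02,  3.13967757e-03, -2.39942807e-05]), 'tool_pos': array([ 0.19937444, -0.61864273,  0.23133004]), 'eef_rot': array([ 9.87877345e-01,  1.55236435e-01, -1.23491721e-05, -2.22618303e-06]), 'contact_force': array([0.54967231, 0.53240367, 0.6244515 ]), 'torque': array([ 0.01171648, -0.0302772 , -0.00111673]), 'grasp_force': 0.0, 'width': 1.001282908258851}
```

View top.

View pics/top0.png

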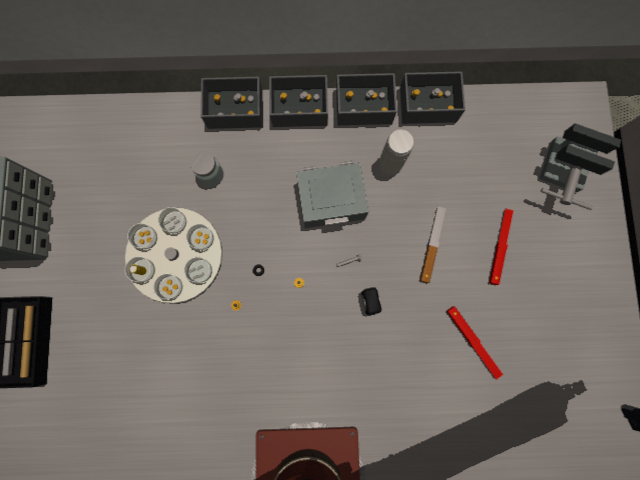

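View pics/side0.png

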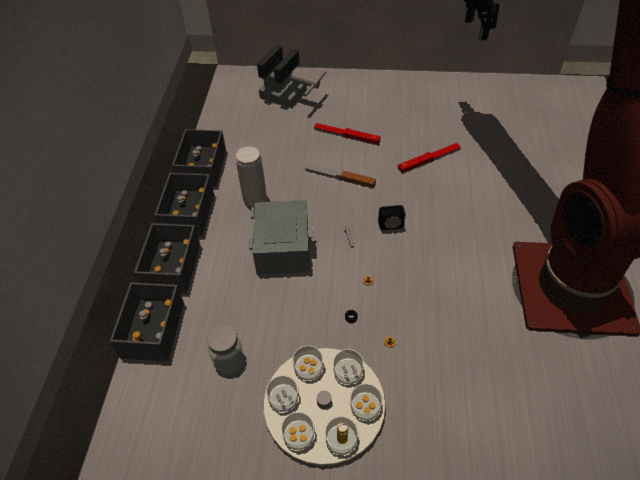

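Candidates for the blade (top view): wooden handle with steel blade at (433,245), red look-alikes at (502,247) and (473,342). The description (wood and steel) picks (433,245). The tube is at (137,269) and the case at (332,194) with its ledge at (336,221).

```bash
python3 - <<'E'
from h import *
def rect(P):
    c,s,a=cv2.minAreaRect((P[:,:2]*1000).astype(np.float32)); return np.round(c,1),np.round(s,1),round(a,2)
for n in("top","side"):
    p=dict(np.load(f"{n}0.npz")); w=cloud(p); x,y,z=w[...,0],w[...,1],w[...,2]
    hsv=cv2.cvtColor(p["frame"],cv2.COLOR_BGR2HSV).astype(int)
    m=(z>.07)&(z<.095)&(abs(x-.65)<.11)&(abs(y+.07)<.11)
    print(n,"cover",rect(w[m]),np.median(z[m]))
    m=(abs(x-.42)<.3)&(abs(z)<.02); print("bench z",np.median(z[m]))
    reg=(abs(x-.53)<.12)&(abs(y+.31)<.07)
    hd=reg&(hsv[...,1]>120)
    print("handle",rect(w[hd]),np.median(z[hd]),hd.sum())
    bl=reg&~hd&(z>.004)&(z<.03); print("steel",rect(w[bl]),bl.sum(),np.median(z[bl]))
    A=w[hd][:,:2].mean(0);B=w[bl][:,:2].mean(0);print(A,B,np.degrees(np.arctan2(*(B-A)[::-1])))
    reg=(abs(x-.49)<.05)&(abs(y-.385)<.05)
    t=reg&(z>.06); print("tube",t.sum(),w[t].mean(0) if t.any() else 0, rect(w[t]) if t.any() else 0, z[t].max())
    ty=reg&(hsv[...,0]>15)&(hsv[...,0]<35)&(hsv[...,1]>90); print("tubecol",ty.sum(),np.median(w[ty],0))
    m=(z>.012)&(z<.03)&(np.hypot(x-.52,y-.3)<.14); (c,r)=cv2.minEnclosingCircle((w[m][:,:2]*1000).astype(np.float32)); print("tt",c,r)
    if n=="top":
        cs=cv2.hconcat([cv2.resize(p["frame"][195:295,395:535],None,fx=3,fy=3,interpolation=2),cv2.resize(p["frame"][150:250,280:385],None,fx=3,fy=3,interpolation=2)])
        cv2.imwrite("pics/crop1.png",cs)
E
```

```text
top cover (array([646.2, -71.5]), array([140.7, 150.2]), 7.03) 0.07963144395660904
bench z 0.00034941996791948426
handle (array([ 480.5, -301.1]), array([25.6, 88.1]), 74.01) 0.01608328437963147 338
steel (array([ 530.1, -309. ]), array([137.3, 239.7]), 89.46) 514 0.008726820679632041
[ 0.48088875 -0.29901715] [ 0.55663025 -0.31935922] -15.033303386695618
tube 89 [0.48298477 0.37768989 0.07356163] (array([483.8, 379.2]), array([19.5, 19.9]), 88.69) 0.08599447035045416
tubecol 90 [0.48107995 0.37132388 0.05793277]
tt (521.3038940429688, 310.650390625) 115.58015441894531
side cover (array([646.1, -71.1]), array([139.2, 157.3]), 6.97) 0.0801469206350881
bench z 0.0008603130454664099
handle (array([ 483.1, -298. ]), array([27.4, 90.4]), 73.06) 0.015211854734813901 318
steel (array([ 530.7, -309.9]), array([139. , 237.8]), 89.82) 524 0.006351712053909608
[ 0.48323995 -0.29679041] [ 0.54778098 -0.31515743] -15.885234019460361
tube 133 [0.48331947 0.38032952 0.07424007] (array([483.3, 378.8]), array([17.4, 21. ]), 2.93) 0.08719329961370037
tubecol 159 [0.48283327 0.38601666 0.05788475]
tt (521.2158203125, 308.7705078125) 115.99710845947266
```

View pics/crop1.png

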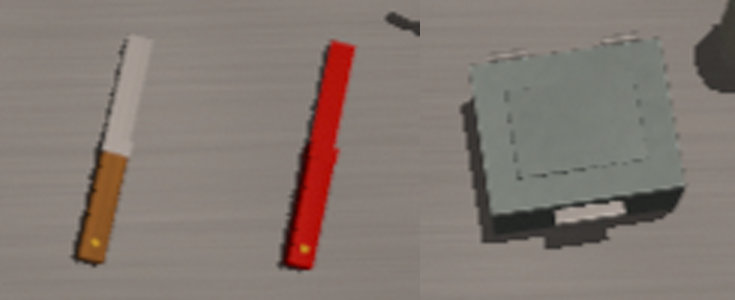

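The crop shows the wooden-handled steel blade (handle at crop (100,210), tip at (138,40)) next to a red look-alike. The case's bright ledge is at crop (590,212), its hinge at the top.

```bash
cat >> h.py <<'E'
def plan(target,yaw=None,n=None):
    """tool-frame deltas to world target (tool down, tool x at yaw deg)"""
    s=bot.observe(); r=R.from_quat(s["eef_rot"]); 
    if yaw is None: rt=r
    else:
        y=np.radians(yaw); c,q=np.cos(y),np.sin(y)
        rt=R.from_matrix(np.array([[c,q,0],[q,-c,0],[0,0,-1]]))
    rv=(r.inv()*rt).as_rotvec(degrees=True); d=rt.inv().apply(np.array(target)-s["tool_pos"])
    print("rotvec",np.round(rv,2),"then delta",np.round(d,4)); return rv,d
E
python3 - <<'E'
from h import *
for n in("top","side"):
    p=dict(np.load(f"{n}0.npz")); w=cloud(p); x,y,z=w[...,0],w[...,1],w[...,2]
    hsv=cv2.cvtColor(p["frame"],cv2.COLOR_BGR2HSV).astype(int)
    a=np.radians(7); ex=np.array([np.cos(a),np.sin(a)]); ey=np.array([-ex[1],ex[0]])
    m=(z>.077)&(z<.0835)&(abs(x-.65)<.11)&(abs(y+.07)<.11)
    q=(w[m][:,:2]-[.646,-.0715]); s,t=q@ex,q@ey
    lo=[];hi=[];T=np.arange(-.06,.061,.01)
    for b in T: k=abs(t-b)<.005; lo.append(s[k].min());hi.append(s[k].max())
    print(n,"front s",np.round(lo,3),"back",np.round(hi,3),"slope deg",np.degrees(np.polyfit(T,lo,1)[0]))
    l2=[];h2=[];S=np.arange(-.05,.051,.01)
    for b in S: k=abs(s-b)<.005; l2.append(t[k].min());h2.append(t[k].max())
    print("sides",np.round(l2,3),np.round(h2,3))
    a=np.radians(-15.3); ex=np.array([np.cos(a),np.sin(a)]); ey=np.array([-ex[1],ex[0]])
    q=w[...,:2]-[.505,-.307]; s=q@ex;t=q@ey
    hd=(hsv[...,1]>120)&(abs(s)<.13)&(abs(t)<.03)
    print("handle s",s[hd].min(),s[hd].max(),"t",np.percentile(t[hd],[1,99]),"slope",np.degrees(np.polyfit(s[hd],t[hd],1)[0]))
    bl=~(hsv[...,1]>120)&(s>.02)&(s<.15)&(abs(t)<.03)&(z>.005)&(z<.02)
    print("steel s",np.percentile(s[bl],[1,99]),"t",np.percentile(t[bl],[1,50,99]),"slope",np.degrees(np.polyfit(s[bl],t[bl],1)[0]))
plan([.505,-.307,.10],-15.3)
E
```

```text
top front s [-0.058 -0.058 -0.058 -0.057 -0.058 -0.058 -0.057 -0.058 -0.057 -0.057
 -0.058 -0.058 -0.057] back [0.067 0.07  0.068 0.069 0.061 0.062 0.063 0.061 0.062 0.069 0.069 0.069
 0.068] slope deg 0.16477645433207241
sides [-0.075 -0.074 -0.074 -0.075 -0.074 -0.074 -0.075 -0.074 -0.074 -0.073
 -0.074] [0.074 0.075 0.074 0.074 0.075 0.074 0.075 0.075 0.074 0.074 0.075]
handle s -0.06916508984401379 0.018921570981036046 t [-0.01038236  0.01215797] slope -1.447811715697314
steel s [0.02050262 0.12110755] t [-0.01281446 -0.00087768  0.01103248] slope -2.2039996021632904
side front s [-0.057 -0.057 -0.057 -0.057 -0.057 -0.056 -0.056 -0.058 -0.058 -0.058
 -0.057 -0.057 -0.057] back [0.07  0.069 0.069 0.068 0.061 0.061 0.061 0.06  0.062 0.068 0.068 0.067
 0.067] slope deg 0.007854973629428464
sides [-0.077 -0.078 -0.075 -0.076 -0.076 -0.078 -0.075 -0.074 -0.076 -0.076
 -0.075] [0.076 0.076 0.076 0.074 0.077 0.075 0.076 0.076 0.075 0.077 0.077]
handle s -0.06847112575424469 0.021797142947542685 t [-0.00995481  0.01466018] slope -1.3664926679197007
steel s [0.02174124 0.13627386] t [-0.02592261 -0.00100975  0.02782445] slope -0.16942706895754842
rotvec [-0.    0.   33.16] then delta [ 0.2126 -0.3812  0.1313]
```

Call:
move_arm(delta_pos=[[0, 0, 0], [0, 0, 0], [0, 0, 0], [0, 0, 0], [0, 0, 0], [0.0169, -0.0323, 0.011], [0.0169, -0.0323, 0.011], [0.0169, -0.0323, 0.011], [0.0169, -0.0323, 0.011], [0.0169, -0.0323, 0.011], [0.0169, -0.0323, 0.011], [0.0169, -0.0323, 0.011], [0.0169, -0.0323, 0.011], [0.0169, -0.0323, 0.011], [0.0169, -0.0323, 0.011], [0.0169, -0.0323, 0.011], [0.0169, -0.0323, 0.011], [0, 0, 0]], dr=[[0, 0, 6.94], [0, 0, 6.94], [0, 0, 6.94], [0, 0, 6.94], [0, 0, 6.94], [0, 0, 0], [0, 0, 0], [0, 0, 0], [0, 0, 0], [0, 0, 0], [0, 0, 0], [0, 0, 0], [0, 0, 0], [0, 0, 0], [0, 0, 0], [0, 0, 0], [0, 0, 0], [0, 0, 0]], claw=[0.06, 0.06, 0.06, 0.06, 0.06, 0.06, 0.06, 0.06, 0.06, 0.06, 0.06, 0.06, 0.06, 0.06, 0.06, 0.06, 0.06, 0.06], squeeze=100)

```text
time: 3.5
tool_pos: [0.5091, -0.3004, 0.0978]
eef_rot: [0.99, -0.143, -0.0, -0.002]
contact_force: [-0.1, -0.3, -0.9]
width: 0.703
grasp_force: 0.0
```

```bash
python3 - <<'E'
from h import *
p=bot.get_image("side"); cv2.imwrite("pics/s1.png",cv2.resize(p["frame"][90:220,270:440],None,fx=4,fy=4,interpolation=2))
s=bot.observe(); print(s["tool_pos"],R.from_quat(s["eef_rot"]).as_matrix().round(3).tolist())
plan([.505,-.306,.003],-16.7)
E
```

```text
[ 0.50732864 -0.3033004   0.09849988] [[0.959, -0.285, -0.001], [-0.285, -0.959, 0.002], [-0.001, -0.002, -1.0]]
rotvec [-0.09  0.06  0.15] then delta [-0.0015  0.0033  0.0955]
```

View pics/s1.png

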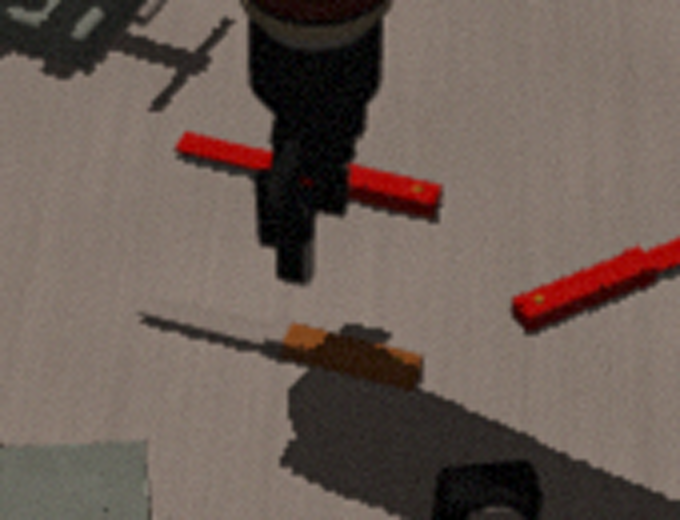

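The gripper hangs above the wooden handle (crop (350,355)), jaws across it. I'll descend and grip.

Call:
move_arm(delta_pos=[[0, 0.001, 0.018], [0, 0, 0.018], [0, 0, 0.018], [0, 0, 0.018], [0, 0, 0.014], [0, 0, 0.008], [0, 0, 0], [0, 0, 0]], dr=[[0, 0, 0], [0, 0, 0], [0, 0, 0], [0, 0, 0], [0, 0, 0], [0, 0, 0], [0, 0, 0], [0, 0, 0]], claw=[0.06, 0.06, 0.06, 0.06, 0.06, 0.06, 0.06, 0.06])

```text
time: 4.35
tool_pos: [0.5057, -0.3077, 0.0059]
eef_rot: [0.989, -0.147, 0.0, 0.0]
contact_force: [0.6, 0.9, 0.8]
width: 0.706
grasp_force: 0.0
```

```bash
python3 - <<'E'
from h import *
plan([.505,-.306,.003],-16.7)
E
```

```text
rotvec [ 0.01 -0.04 -0.16] then delta [-0.0012 -0.0015  0.0029]
```

Call:
move_arm(delta_pos=[[0, -0.001, 0.002], [0, 0, 0], [0, 0, 0], [0, 0, 0], [0, 0, 0], [0, 0, 0], [0, 0, 0], [0, 0, 0]], dr=[[0, 0, 0], [0, 0, 0], [0, 0, 0], [0, 0, 0], [0, 0, 0], [0, 0, 0], [0, 0, 0], [0, 0, 0]], claw=[0.06, 0.04, 0.012, 0.012, 0.012, 0.012, 0.012, 0.012], squeeze=100)

```text
time: 5.15
tool_pos: [0.5061, -0.3066, 0.0041]
eef_rot: [0.989, -0.146, 0.0, 0.0]
contact_force: [-1.7, 1.7, 6.4]
width: 0.226
grasp_force: 98.7
```

Call:
move_arm(delta_pos=[[0, 0, -0.02], [0, 0, -0.03], [0, 0, -0.04], [0, 0, -0.04], [0, 0, -0.03], [-0.005, -0.0309, 0.004], [-0.005, -0.0309, 0.004], [-0.005, -0.0309, 0.004], [-0.005, -0.0309, 0.004], [-0.005, -0.0309, 0.004], [-0.005, -0.0309, 0.004], [-0.005, -0.0309, 0.004], [0, 0, 0], [0, 0, 0]], dr=[[0, 0, 0], [0, 0, -5.95], [0, 0, -5.95], [0, 0, -5.95], [0, 0, -5.95], [0, 0, 0], [0, 0, 0], [0, 0, 0], [0, 0, 0], [0, 0, 0], [0, 0, 0], [0, 0, 0], [0, 0, 0], [0, 0, 0]], claw=[0.012, 0.012, 0.012, 0.012, 0.012, 0.012, 0.012, 0.012, 0.012, 0.012, 0.012, 0.012, 0.012, 0.012])

```text
time: 6.55
tool_pos: [0.4447, -0.0957, 0.1355]
eef_rot: [0.998, 0.061, 0.0, 0.0]
contact_force: [0.8, -0.3, -0.5]
width: 0.223
grasp_force: 98.3
```

```bash
cat > tip.py <<'E'
from h import *
a=np.radians(7); ex=np.array([np.cos(a),np.sin(a)]); ey=np.array([-ex[1],ex[0]]); C=np.array([.648,-.0712])
s=bot.observe(); T=s["tool_pos"]; print("tcp",T.round(4),"case",((T[:2]-C)@ex).round(4),((T[:2]-C)@ey).round(4),"rot",R.from_quat(s["eef_rot"]).as_matrix().round(3).tolist(),s["width"],s["contact_force"])
for n in("top","side"):
    p=bot.get_image(n); w=cloud(p); q=w[...,:2]-T[:2]; S=q@ex; t=q@ey; z=w[...,2]
    m=(S>.03)&(S<.13)&(abs(t)<.03)&(abs(z-T[2])<.025)
    print(n,m.sum(),"s",np.percentile(S[m],[2,98]).round(4),"t",np.percentile(t[m],[3,50,97]).round(4),"slope",np.degrees(np.polyfit(S[m],t[m],1)[0]).round(2),"z-tcp at s=0.05,.11",np.polyval(np.polyfit(S[m],z[m]-T[2],1),[.05,.11]).round(4))
    cv2.imwrite(f"pics/{n}_t{s['time']:.1f}.png",p["frame"])
E
python3 tip.py; python3 - <<'E'
import sys; sys.path.insert(0,'.')
from h import *
p=bot.get_image("side"); cv2.imwrite("pics/s2.png",cv2.resize(p["frame"][120:300,210:450],None,fx=3,fy=3,interpolation=2))
E
```

```text
tcp [ 0.4447 -0.0957  0.1355] case -0.2048 0.0004 rot [[0.992, 0.123, 0.0], [0.123, -0.992, -0.0], [0.0, 0.001, -1.0]] 0.22254971673409313 [ 0.84458592 -0.25741373 -0.54519629]Traceback (most recent call last):
  File "tip.py", line 7, in <module>
    print(n,m.sum(),"s",np.percentile(S[m],[2,98]).round(4),"t",np.percentile(t[m],[3,50,97]).round(4),"slope",np.degrees(np.polyfit(S[m],t[m],1)[0]).round(2),"z-tcp at s=0.05,.11",np.polyval(np.polyfit(S[m],z[m]-T[2],1),[.05,.11]).round(4))
                        ~~~~~~~~~~~~~^^^^^^^^^^^^^
    return _quantile_unchecked(
        a, q, axis, out, overwrite_input, method, keepdims, weights)
    return _ureduce(a,
                    func=_quantile_ureduce_func,
    ...<5 lines>...
                    overwrite_input=overwrite_input,
                    method=method)
    r = func(a, **kwargs)
    result = _quantile(arr,
                       quantiles=q,
    ...<2 lines>...
                       out=out,
                       weights=wgt)
    slices_having_nans = np.isnan(arr[-1, ...])
                                  ~~~^^^^^^^^^
IndexError: index -1 is out of bounds for axis 0 with size 0
```

View pics/s2.png

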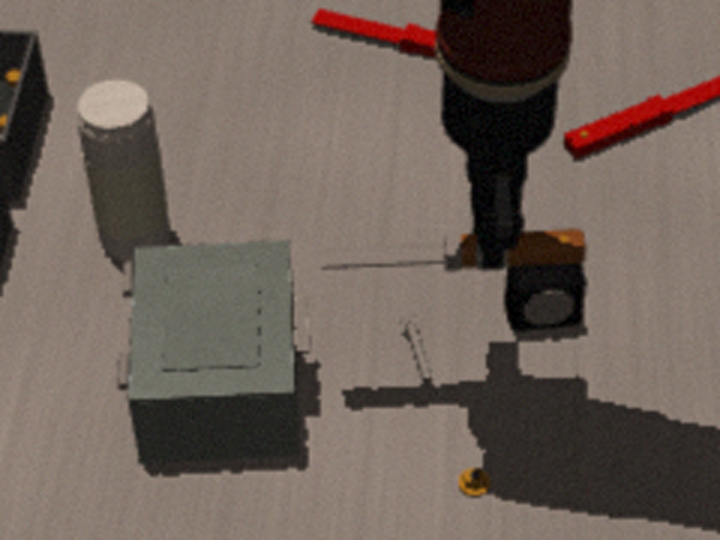

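The blade is held level: its tip is at crop (322,268) and the handle is in the jaws at (500,250). The case's ledge is at crop (303,335). The top view is blocked by the arm, so I'll measure with the side camera only.

```bash
sed -i 's/("top","side")/("side",)/; s/(abs(t)<.03)/(abs(t)<.02)/; s/<.025)/<.015)/' tip.py; python3 tip.py
```

```text
tcp [ 0.445  -0.0968  0.1355] case -0.2046 -0.0007 rot [[0.993, 0.12, 0.0], [0.12, -0.993, -0.0], [0.0, 0.0, -1.0]] 0.22537086719928853 [ 0.53241431  0.09116893 -1.22460167]
side 327 s [0.031  0.1198] t [-0.0106  0.0018  0.0116] slope -0.91 z-tcp at s=0.05,.11 [0.0063 0.0056]
```

Call:
move_arm(delta_pos=[[0.002, -0.0007, 0.015], [0, 0, 0.02], [0, 0, 0.02], [0, 0, 0.014], [0, 0, 0], [0, 0, 0], [0, 0, 0]], dr=[[0, 0, 0], [0, 0, 0], [0, 0, 0], [0, 0, 0], [0, 0, 0], [0, 0, 0], [0, 0, 0]], claw=[0.012, 0.012, 0.012, 0.012, 0.012, 0.012, 0.012])

```text
time: 7.4
tool_pos: [0.4474, -0.0954, 0.0672]
eef_rot: [0.998, 0.06, 0.001, 0.0]
contact_force: [-0.2, -0.2, -0.9]
width: 0.226
grasp_force: 98.3
```

```bash
python3 tip.py; python3 - <<'E'
from h import *
p=bot.get_image("side"); w=cloud(p); a=np.radians(7); ex=np.array([np.cos(a),np.sin(a)]); ey=np.array([-ex[1],ex[0]]); C=np.array([.648,-.0712])
S=(w[...,:2]-C)@ex; t=(w[...,:2]-C)@ey
m=(S<-.063)&(S>-.071)&(abs(t)<.024)&(w[...,2]>.04); print("ledge z",np.median(w[...,2][m]),m.sum())
m=(abs(S)<.04)&(abs(t)<.06); print("cover z",np.median(w[...,2][m]))
E
```

```text
tcp [ 0.4474 -0.0954  0.0672] case -0.202 0.0004 rot [[0.993, 0.121, 0.001], [0.121, -0.993, -0.0], [0.001, 0.0, -1.0]] 0.22603608841927933 [-0.18266336 -0.23379359 -0.85615789]
side 304 s [0.0305 0.1194] t [-0.0101  0.0016  0.0115] slope -0.52 z-tcp at s=0.05,.11 [0.006  0.0059]
ledge z 0.06767897053462602 58
cover z 0.08079500727344091
```

Call:
move_arm(delta_pos=[[0.006, 0, 0], [0.008, 0, 0], [0.008, 0, 0], [0.008, 0, 0], [0.008, 0, 0], [0.008, 0, 0], [0, 0, 0], [0, 0, 0]], dr=[[0, 0, 0], [0, 0, 0], [0, 0, 0], [0, 0, 0], [0, 0, 0], [0, 0, 0], [0, 0, 0], [0, 0, 0]], claw=[0.012, 0.012, 0.012, 0.012, 0.012, 0.012, 0.012, 0.012])

```text
time: 8.3
tool_pos: [0.4923, -0.0893, 0.0661]
eef_rot: [0.998, 0.061, -0.0, -0.0]
contact_force: [-0.5, -0.4, -1.2]
width: 0.226
grasp_force: 98.3
```

Call:
move_arm(delta_pos=[[0, 0, -0.003], [0.0004, 0, -0.0085], [0.0011, 0, -0.0084], [0.0018, 0, -0.0083], [0.0025, 0, -0.0081], [0.0032, 0, -0.0078], [0.0039, 0, -0.0075], [0.0046, 0, -0.0071], [0.0052, 0, -0.0067], [0, 0, 0], [0, 0, 0]], dr=[[0, 0, 0], [0, 0, 0], [0, 0, 0], [0, 0, 0], [0, 0, 0], [0, 0, 0], [0, 0, 0], [0, 0, 0], [0, 0, 0], [0, 0, 0], [0, 0, 0]], claw=[0.012, 0.012, 0.012, 0.012, 0.012, 0.012, 0.012, 0.012, 0.012, 0.012, 0.012])

```text
time: 9.4
tool_pos: [0.5155, -0.0865, 0.1319]
eef_rot: [0.998, 0.061, 0.001, -0.0]
contact_force: [-0.3, -0.2, -1.5]
width: 0.227
grasp_force: 98.4
```

```bash
cat > cov.py <<'E'
from h import *
a=np.radians(7); ex=np.array([np.cos(a),np.sin(a)]); ey=np.array([-ex[1],ex[0]]); C=np.array([.648,-.0712])
s=bot.observe(); T=s["tool_pos"]; print(s["time"],"tcp",T.round(4),"case",((T[:2]-C)@ex).round(4),((T[:2]-C)@ey).round(4),"F",s["contact_force"].round(2))
p=bot.get_image("side"); cv2.imwrite("pics/s_cov.png",cv2.resize(p["frame"][60:300,170:450],None,fx=2.5,fy=2.5,interpolation=2))
w=cloud(p); S=(w[...,:2]-C)@ex; t=(w[...,:2]-C)@ey; z=w[...,2]
hx,hz=S-.06,z-.075
m=(abs(t)<.073)&(z>.082)&(hx<.03)&(hx>-.125)&(hx>-.125)&(np.hypot(hx,hz)<.128)&(np.hypot(hx,hz)>.03)&(abs(t)>.02)
th=np.degrees(np.arctan2(hz,-hx))[m]; print("cover deg",np.percentile(th,[5,25,50,75,95]).round(1),m.sum(), "top z",np.percentile(z[m],98))
E
python3 cov.py
```

```text
9.4 tcp [ 0.5155 -0.0865  0.1319] case -0.1334 0.0009 F [-0.28 -0.22 -1.53]
cover deg [43.  44.1 45.3 47.2 50.8] 1088 top z 0.15820161478297112
```

View pics/s_cov.png

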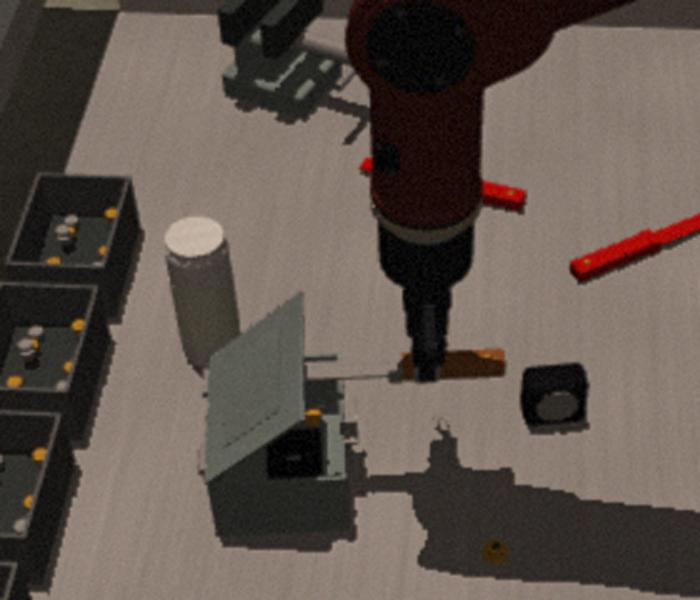

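The cover is at about 41°, resting on the blade tip (near (305,380)). The gripper is well clear of it. Continuing the arc.

Call:
move_arm(delta_pos=[[0.0057, 0, -0.0062], [0.0062, 0, -0.0057], [0.0067, 0, -0.0052], [0.0071, 0, -0.0045], [0.0075, 0, -0.0039], [0.0078, 0, -0.0032], [0.0081, 0, -0.0025], [0.0083, 0, -0.0018], [0.0084, 0, -0.0011], [0.0084, 0, -0.0004], [0, 0, 0], [0, 0, 0]], dr=[[0, 0, 0], [0, 0, 0], [0, 0, 0], [0, 0, 0], [0, 0, 0], [0, 0, 0], [0, 0, 0], [0, 0, 0], [0, 0, 0], [0, 0, 0], [0, 0, 0], [0, 0, 0]], claw=[0.012, 0.012, 0.012, 0.012, 0.012, 0.012, 0.012, 0.012, 0.012, 0.012, 0.012, 0.012])

```text
time: 10.65
tool_pos: [0.5889, -0.0776, 0.1662]
eef_rot: [0.998, 0.061, 0.0, -0.0]
contact_force: [0.5, 0.3, -1.4]
width: 0.222
grasp_force: 98.4
```

```bash
cat >> cov.py <<'E'
f=m&(np.abs(hx)<.05)
for c in (-.06,-.03,.03,.06):
    k=f&(abs(t-c)<.012)
    if k.sum()>9: print("t",c,"tilt from vertical deg",np.degrees(np.polyfit(hz[k],hx[k],1)[0]*1).round(1),"hx",np.median(hx[k]).round(4),"zmax",z[k].max().round(3),k.sum())
E
python3 cov.py
```

```text
10.65 tcp [ 0.5889 -0.0776  0.1662] case -0.0595 0.0008 F [ 0.52  0.31 -1.45]
cover deg [91.5 91.8 92.  92.3 93.5] 357 top z 0.1979965243662536
t -0.06 tilt from vertical deg 2.6 hx 0.0032 zmax 0.198 67
t -0.03 tilt from vertical deg 2.8 hx 0.0033 zmax 0.2 60
t 0.03 tilt from vertical deg 2.9 hx 0.0028 zmax 0.198 77
t 0.06 tilt from vertical deg 2.8 hx 0.003 zmax 0.199 96
```

View pics/s_cov.png

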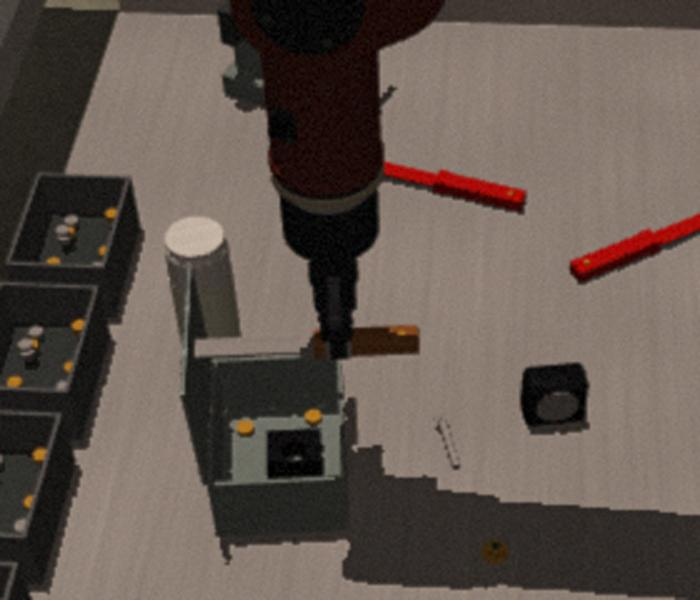

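The cover stands upright (thin edge from (188,290) to (210,480)) at about 91–92°. The blade tip is at its underside, and the socket block is visible at (293,452). I'll retreat the blade and go lay it down.

Call:
move_arm(delta_pos=[[-0.01, 0, 0], [-0.02, 0, 0], [-0.025, 0, 0], [-0.025, 0, 0], [-0.025, 0, 0], [-0.008, 0.025, 0], [0, 0.03, 0], [0, 0.03, 0.005], [0, 0.03, 0.015], [0, 0.03, 0.02], [0, 0.03, 0.025], [0, 0.016, 0.03], [0, 0, 0.03], [0, 0, 0.02], [0, 0, 0], [0, 0, 0], [0, 0, 0]], dr=[[0, 0, 0], [0, 0, 0], [0, 0, 0], [0, 0, 0], [0, 0, 0], [0, 0, 0], [0, 0, 0], [0, 0, 0], [0, 0, 0], [0, 0, 0], [0, 0, 0], [0, 0, 0], [0, 0, 0], [0, 0, 0], [0, 0, 0], [0, 0, 0], [0, 0, 0]], claw=[0.012, 0.012, 0.012, 0.012, 0.012, 0.012, 0.012, 0.012, 0.012, 0.012, 0.012, 0.012, 0.012, 0.012, 0.012, 0.012, 0.012])

```text
time: 12.4
tool_pos: [0.5003, -0.2813, 0.023]
eef_rot: [0.998, 0.061, 0.001, 0.001]
contact_force: [-0.0, -0.3, -0.4]
width: 0.225
grasp_force: 98.4
```

```bash
python3 cov.py; python3 tip.py
```

```text
12.4 tcp [ 0.5003 -0.2813  0.023 ] case -0.1722 -0.1906 F [-0.03 -0.3  -0.36]
cover deg [91.4 91.7 92.  92.3 93.4] 383 top z 0.19738177505249768
t -0.06 tilt from vertical deg 2.7 hx 0.0031 zmax 0.199 75
t -0.03 tilt from vertical deg 2.9 hx 0.0029 zmax 0.198 74
t 0.03 tilt from vertical deg 2.7 hx 0.0026 zmax 0.199 80
t 0.06 tilt from vertical deg 2.6 hx 0.0028 zmax 0.198 100
tcp [ 0.5004 -0.2814  0.023 ] case -0.1721 -0.1906 rot [[0.993, 0.121, 0.002], [0.121, -0.993, -0.001], [0.002, 0.002, -1.0]] 0.22544101229307031 [ 0.3670194  -0.46085924 -1.44964825]
side 231 s [0.0313 0.1192] t [-0.0107  0.0016  0.0118] slope -0.68 z-tcp at s=0.05,.11 [0.0062 0.0054]
```

Call:
move_arm(delta_pos=[[0, 0, 0.008], [0, 0, 0.006], [0, 0, 0.0045], [0, 0, 0], [0, 0, 0], [0, 0, 0], [0, 0, 0], [0, 0, 0], [0, 0, 0], [0, 0, 0], [0, 0, -0.01], [0, 0, -0.03], [0, 0, -0.04], [0, 0, -0.04], [0, 0, -0.03]], dr=[[0, 0, 0], [0, 0, 0], [0, 0, 0], [0, 0, 0], [0, 0, 0], [0, 0, 0], [0, 0, 0], [0, 0, 0], [0, 0, 0], [0, 0, 0], [0, 0, 0], [0, 0, 0], [0, 0, 0], [0, 0, 0], [0, 0, 0]], claw=[0.012, 0.012, 0.012, 0.012, 0.03, 0.05, 0.05, 0.05, 0.05, 0.05, 0.05, 0.05, 0.05, 0.05, 0.05])

```text
time: 14.0
tool_pos: [0.5002, -0.2812, 0.1563]
eef_rot: [0.998, 0.061, 0.001, 0.001]
contact_force: [1.3, 0.9, -0.2]
width: 0.579
grasp_force: 0.0
```

```bash
python3 - <<'E'
from h import *
s=bot.observe();T=s["tool_pos"]
p=bot.get_image("side"); w=cloud(p); x,y,z=w[...,0],w[...,1],w[...,2]
hsv=cv2.cvtColor(p["frame"],cv2.COLOR_BGR2HSV).astype(int)
m=(abs(x-.47)<.08)&(abs(y+.285)<.05)&(hsv[...,1]>120)&(z<.06); print("handle z pct",np.percentile(z[m],[5,50,95]).round(4),w[m].mean(0).round(3))
m=(abs(x-.49)<.05)&(abs(y-.38)<.05)&(z>.078); (c,r)=cv2.minEnclosingCircle((w[m][:,:2]*1000).astype(np.float32)); print("tube side",np.array(c).round(1),r,w[m].mean(0).round(4),m.sum())
m=(z>.012)&(z<.03)&(np.hypot(x-.52,y-.3)<.14); print("tt",cv2.minEnclosingCircle((w[m][:,:2]*1000).astype(np.float32)))
# socket: block top, hole
a=np.radians(7); ex=np.array([np.cos(a),np.sin(a)]); ey=np.array([-ex[1],ex[0]]); C=np.array([.648,-.0712])
S=(w[...,:2]-C)@ex; t=(w[...,:2]-C)@ey
b=(abs(S+.012)<.035)&(abs(t)<.035)&(z>.022)&(z<.033)
pts=np.c_[S[b],t[b]]*1000; print("block",cv2.minAreaRect(pts.astype(np.float32)),b.sum(),np.percentile(S[b],[1,99]),np.percentile(t[b],[1,99]))
plan([.4835,.379,.14],None)
cv2.imwrite("pics/s_sock.png",cv2.hconcat([cv2.resize(p["frame"][180:280,230:330],None,fx=4,fy=4,interpolation=2),cv2.resize(p["frame"][380:480,290:390],None,fx=4,fy=4,interpolation=2)]))
E
```

```text
handle z pct [0.0054 0.0152 0.02  ] [ 0.476 -0.279  0.014]
tube side [482.8 378.9] 10.321613311767578 [0.4836 0.3837 0.0821] 36
tt ((520.7010498046875, 308.6033020019531), 116.00273132324219)
block ((-12.730901718139648, -0.09544754028320312), (48.68805694580078, 56.37916946411133), 0.6790804862976074) 345 [-0.03692713  0.0114607 ] [-0.02706793  0.02651053]
rotvec [0. 0. 0.] then delta [ 0.0615 -0.6586  0.0181]
```

View pics/s_sock.png

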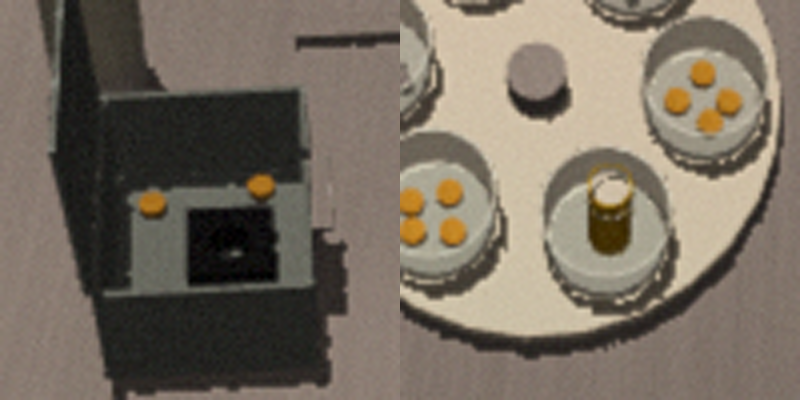

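The crop shows the open case with its socket hole at (235,240) and the tube centred in its cup at (610,215). The blade is down and released, so I'll go to the tube.

Call:
move_arm(delta_pos=[[0.0036, -0.0387, 0], [0.0036, -0.0387, 0], [0.0036, -0.0387, 0], [0.0036, -0.0387, 0], [0.0036, -0.0387, 0], [0.0036, -0.0387, 0], [0.0036, -0.0387, 0], [0.0036, -0.0387, 0], [0.0036, -0.0387, 0], [0.0036, -0.0387, 0], [0.0036, -0.0387, 0], [0.0036, -0.0387, 0], [0.0036, -0.0387, 0], [0.0036, -0.0387, 0], [0.0036, -0.0387, 0.01], [0.0036, -0.0387, 0.01], [0.0036, -0.0387, 0.01], [0, 0, 0], [0, 0, 0], [0, 0, 0]], dr=[[0, 0, 0], [0, 0, 0], [0, 0, 0], [0, 0, 0], [0, 0, 0], [0, 0, 0], [0, 0, 0], [0, 0, 0], [0, 0, 0], [0, 0, 0], [0, 0, 0], [0, 0, 0], [0, 0, 0], [0, 0, 0], [0, 0, 0], [0, 0, 0], [0, 0, 0], [0, 0, 0], [0, 0, 0], [0, 0, 0]], claw=[0.05, 0.05, 0.05, 0.05, 0.05, 0.05, 0.05, 0.05, 0.05, 0.05, 0.05, 0.05, 0.05, 0.05, 0.05, 0.05, 0.05, 0.05, 0.05, 0.05], squeeze=30)

```text
time: 16.05
tool_pos: [0.4812, 0.3784, 0.1231]
eef_rot: [0.998, 0.06, 0.0, 0.0]
contact_force: [0.1, -0.5, 0.2]
width: 0.583
grasp_force: 0.0
```

```bash
python3 - <<'E'
from h import *
p=bot.get_image("side"); w=cloud(p); x,y,z=w[...,0],w[...,1],w[...,2]
hsv=cv2.cvtColor(p["frame"],cv2.COLOR_BGR2HSV).astype(int)
m=(abs(x-.49)<.04)&(abs(y-.38)<.04)&(z>.056)&(z<.09); print("tube",w[m].mean(0).round(4),m.sum())
q=bot.get_image("top"); w=cloud(q); x,y,z=w[...,0],w[...,1],w[...,2]
# top is free of the case now: block & cover
a=np.radians(7); ex=np.array([np.cos(a),np.sin(a)]); ey=np.array([-ex[1],ex[0]]); C=np.array([.648,-.0712])
S=(w[...,:2]-C)@ex; t=(w[...,:2]-C)@ey
b=(abs(S+.012)<.04)&(abs(t)<.04)&(z>.022)&(z<.033)&(q["frame"].max(-1)<70); print("block",np.percentile(S[b],[1,99]).round(4),np.percentile(t[b],[1,99]).round(4),b.sum())
wl=(abs(z-.075)<.003)&(abs(t)<.05)&(abs(S+.06)<.02); print("front wall S",np.percentile(S[wl],[2,98]).round(4))
cv2.imwrite("pics/top2.png",q["frame"])
plan([.4835,.379,.062],7)
E
```

```text
tube [0.4833 0.3866 0.0606] 41
block [-0.0368  0.0115] [-0.0242  0.0246] 340
front wall S [-0.0696 -0.0553]
rotvec [ 0.03 -0.06 -0.15] then delta [ 0.0022 -0.0006  0.0613]
```

Call:
move_arm(delta_pos=[[0.002, 0, 0.015], [0, 0, 0.02], [0, 0, 0.016], [0, 0, 0.008], [0, 0, 0.002], [0, 0, 0], [0, 0, 0], [0, 0, 0], [0, 0, 0], [0, 0, 0], [0, 0, 0], [0, 0, 0]], dr=[[0, 0, 0], [0, 0, 0], [0, 0, 0], [0, 0, 0], [0, 0, 0], [0, 0, 0], [0, 0, 0], [0, 0, 0], [0, 0, 0], [0, 0, 0], [0, 0, 0], [0, 0, 0]], claw=[0.05, 0.05, 0.05, 0.05, 0.05, 0.05, 0.03, 0.012, 0.012, 0.012, 0.012, 0.012], squeeze=40)

```text
time: 17.35
tool_pos: [0.4829, 0.3802, 0.0625]
eef_rot: [0.998, 0.061, 0.001, -0.0]
contact_force: [-0.7, 1.2, 5.5]
width: 0.217
grasp_force: 39.2
```

Call:
move_arm(delta_pos=[[0, 0, -0.01], [0, 0, -0.03], [0, 0, -0.035], [0, 0, -0.025], [0.0074, 0.036, 0], [0.0074, 0.036, 0], [0.0074, 0.036, 0], [0.0074, 0.036, 0], [0.0074, 0.036, 0], [0.0074, 0.036, 0], [0.0074, 0.036, 0], [0.0074, 0.036, 0], [0.0074, 0.036, 0], [0.0074, 0.036, 0], [0.0074, 0.036, 0], [0.0074, 0.036, 0], [0.0074, 0.036, 0], [0, 0, 0], [0, 0, 0], [0, 0, 0]], dr=[[0, 0, 0], [0, 0, 0], [0, 0, 0], [0, 0, 0], [0, 0, 0], [0, 0, 0], [0, 0, 0], [0, 0, 0], [0, 0, 0], [0, 0, 0], [0, 0, 0], [0, 0, 0], [0, 0, 0], [0, 0, 0], [0, 0, 0], [0, 0, 0], [0, 0, 0], [0, 0, 0], [0, 0, 0], [0, 0, 0]], claw=[0.012, 0.012, 0.012, 0.012, 0.012, 0.012, 0.012, 0.012, 0.012, 0.012, 0.012, 0.012, 0.012, 0.012, 0.012, 0.012, 0.012, 0.012, 0.012, 0.012])

```text
time: 19.35
tool_pos: [0.6345, -0.0717, 0.1619]
eef_rot: [0.998, 0.061, -0.0, -0.0]
contact_force: [0.9, -0.2, -0.0]
width: 0.22
grasp_force: 39.2
```

```bash
cat > tube.py <<'E'
from h import *
a=np.radians(7); ex=np.array([np.cos(a),np.sin(a)]); ey=np.array([-ex[1],ex[0]]); C=np.array([.648,-.0712])
s=bot.observe(); T=s["tool_pos"]; print(s["time"],"tcp",T.round(4),"rot",R.from_quat(s["eef_rot"]).as_matrix().round(3).tolist(),"F",s["contact_force"].round(2),s["width"])
p=bot.get_image("side"); w=cloud(p); x,y,z=w[...,0],w[...,1],w[...,2]
hsv=cv2.cvtColor(p["frame"],cv2.COLOR_BGR2HSV).astype(int)
m=(abs(x-T[0])<.03)&(abs(y-T[1])<.03)&(z<T[2]+.005)&(z>T[2]-.06)&(hsv[...,0]>12)&(hsv[...,0]<40)&(hsv[...,1]>80)
P=w[m]; print(m.sum())
from scipy.optimize import least_squares
# cylinder r=10mm, axis through (a,b)+k*(z-zc)
zc=T[2]-.02
f=lambda q:np.hypot(P[:,0]-q[0]-q[2]*(P[:,2]-zc),P[:,1]-q[1]-q[3]*(P[:,2]-zc))-.010
q=least_squares(f,[T[0],T[1],0,0],loss="soft_l1",f_scale=.001).x
print("tube axis at mid",q[:2].round(4),"minus tcp",(q[:2]-T[:2]).round(4),"tilt deg",np.degrees(q[2:]).round(1),"z range rel tcp",np.percentile(P[:,2]-T[2],[1,99]).round(4))
cv2.imwrite("pics/s_tube.png",cv2.resize(p["frame"][120:290,180:380],None,fx=3,fy=3,interpolation=2))
plan([.648-.0125*ex[0],-.0712-.0125*ex[1],.10],7)
E
python3 tube.py; python3 cov.py
```

```text
19.35 tcp [ 0.6345 -0.0717  0.1619] rot [[0.992, 0.123, -0.0], [0.123, -0.992, 0.001], [-0.0, -0.001, -1.0]] F [ 0.94 -0.19 -0.05] 0.21999356801828523
81
tube axis at mid [ 0.6347 -0.072 ] minus tcp [ 0.0002 -0.0004] tilt deg [1.5 4.8] z range rel tcp [-0.0348  0.0025]
rotvec [-0.04  0.    0.08] then delta [0.0009 0.0014 0.062 ]
19.4 tcp [ 0.6345 -0.0714  0.162 ] case -0.0134 0.0014 F [-0.39  0.33 -0.26]
cover deg [91.  91.7 91.9 92.2 93.4] 391 top z 0.1980006817374162
t -0.06 tilt from vertical deg 2.6 hx 0.0029 zmax 0.198 74
t -0.03 tilt from vertical deg 2.8 hx 0.003 zmax 0.199 71
t 0.03 tilt from vertical deg 2.6 hx 0.0028 zmax 0.199 74
t 0.06 tilt from vertical deg 2.6 hx 0.0029 zmax 0.198 98
```

View pics/s_tube.png

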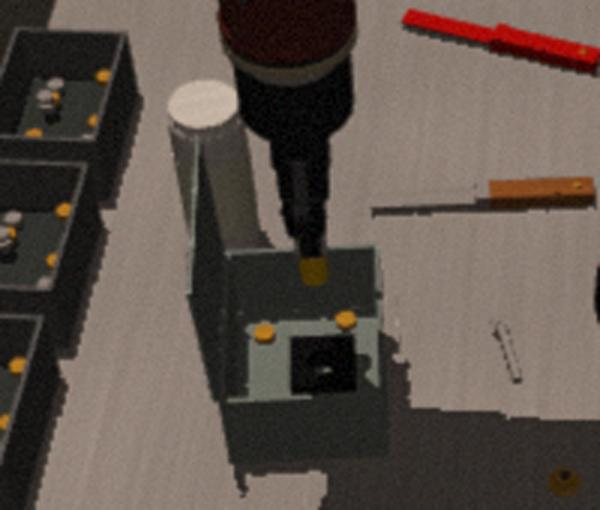

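The tube is at (314,272) in the jaws above the case, with the socket at (325,370). The cover is still upright and the blade is lying on the bench. I'll descend to just above the mouth.

Call:
move_arm(delta_pos=[[0.0009, 0.0014, 0.015], [0, 0, 0.02], [0, 0, 0.02], [0, 0, 0.02], [0, 0, 0.011], [0, 0, 0], [0, 0, 0], [0, 0, 0]], dr=[[0, 0, 0], [0, 0, 0], [0, 0, 0], [0, 0, 0], [0, 0, 0], [0, 0, 0], [0, 0, 0], [0, 0, 0]], claw=[0.012, 0.012, 0.012, 0.012, 0.012, 0.012, 0.012, 0.012])

```text
time: 20.25
tool_pos: [0.6365, -0.0743, 0.0768]
eef_rot: [0.998, 0.061, 0.001, 0.0]
contact_force: [-0.4, -0.4, 0.9]
width: 0.213
grasp_force: 39.2
```

```bash
python3 tube.py
```

```text
20.25 tcp [ 0.6365 -0.0743  0.0768] rot [[0.993, 0.121, 0.002], [0.121, -0.993, -0.0], [0.002, 0.0, -1.0]] F [-0.37 -0.41  0.93] 0.2130717442966629
104
tube axis at mid [ 0.6365 -0.0743] minus tcp [0. 0.] tilt deg [6.3 2.4] z range rel tcp [-0.0588  0.0014]
rotvec [ 0.02 -0.1  -0.04] then delta [-0.0007 -0.0017 -0.0231]
```

Call:
move_arm(delta_pos=[[-0.0003, -0.001, 0.005], [0, 0, 0.005], [0, 0, 0.003], [0, 0, 0.003], [0, 0, 0], [0, 0, 0]], dr=[[0, 0, 0], [0, 0, 0], [0, 0, 0], [0, 0, 0], [0, 0, 0], [0, 0, 0]], claw=[0.012, 0.012, 0.012, 0.012, 0.012, 0.012])

```text
time: 20.9
tool_pos: [0.6354, -0.0735, 0.0597]
eef_rot: [0.998, 0.061, -0.0, -0.0]
contact_force: [-0.0, -1.6, -0.3]
width: 0.212
grasp_force: 39.2
```

Call:
move_arm(delta_pos=[[0, 0, 0.004], [0, 0, 0.004], [0, 0, 0.004], [0, 0, 0.0035], [0, 0, 0], [0, 0, 0]], dr=[[0, 0, 0], [0, 0, 0], [0, 0, 0], [0, 0, 0], [0, 0, 0], [0, 0, 0]], claw=[0.012, 0.012, 0.012, 0.012, 0.012, 0.012])

```text
time: 21.5
tool_pos: [0.6353, -0.0734, 0.0441]
eef_rot: [0.998, 0.061, -0.0, -0.0]
contact_force: [0.2, 0.4, 0.1]
width: 0.217
grasp_force: 39.2
```

Call:
move_arm(delta_pos=[[0, 0, 0.0005], [0, 0, 0], [0, 0, 0], [0, 0, 0], [0, 0, 0], [0, 0, 0], [0, 0, -0.01], [0, 0, -0.025], [0, 0, -0.03], [0, 0, -0.03], [0, 0, -0.03], [-0.02, 0, -0.02], [-0.04, 0, 0], [-0.04, 0, 0], [-0.04, 0, 0], [0, 0, 0], [0, 0, 0]], dr=[[0, 0, 0], [0, 0, 0], [0, 0, 0], [0, 0, 0], [0, 0, 0], [0, 0, 0], [0, 0, 0], [0, 0, 0], [0, 0, 0], [0, 0, 0], [0, 0, 0], [0, 0, 0], [0, 0, 0], [0, 0, 0], [0, 0, 0], [0, 0, 0], [0, 0, 0]], claw=[0.012, 0.025, 0.045, 0.045, 0.045, 0.045, 0.045, 0.045, 0.045, 0.045, 0.045, 0.045, 0.045, 0.045, 0.045, 0.045, 0.045])

```text
time: 23.2
tool_pos: [0.4962, -0.0908, 0.1899]
eef_rot: [0.998, 0.06, 0.001, 0.001]
contact_force: [-0.5, -0.1, -0.6]
width: 0.529
grasp_force: 0.0
```

```bash
python3 cov.py; python3 - <<'E'
from h import *
a=np.radians(7); ex=np.array([np.cos(a),np.sin(a)]); ey=np.array([-ex[1],ex[0]]); C=np.array([.648,-.0712])
p=bot.get_image("side"); w=cloud(p); z=w[...,2]
S=(w[...,:2]-C)@ex; t=(w[...,:2]-C)@ey
m=(abs(S+.012)<.02)&(abs(t)<.02)&(z>.04)&(z<.12); print("tube top z",np.percentile(z[m],[50,90,98]).round(4),m.sum()); k=m&(z>.06); print(np.median(S[k]),np.median(t[k]))
cv2.imwrite("pics/fin.png",cv2.resize(p["frame"][140:280,200:420],None,fx=3.5,fy=3.5,interpolation=2))
E
```

```text
23.2 tcp [ 0.4962 -0.0908  0.1899] case -0.153 -0.0009 F [-0.49 -0.05 -0.61]
cover deg [91.4 91.7 92.  92.3 93.5] 379 top z 0.19782206967044352
t -0.06 tilt from vertical deg 2.6 hx 0.0031 zmax 0.198 73
t -0.03 tilt from vertical deg 2.8 hx 0.003 zmax 0.199 73
t 0.03 tilt from vertical deg 2.6 hx 0.0027 zmax 0.199 77
t 0.06 tilt from vertical deg 2.6 hx 0.0029 zmax 0.199 101
tube top z [0.0543 0.0658 0.0677] 84
-0.01410338652806081 0.007002431773351217
```

View pics/fin.png

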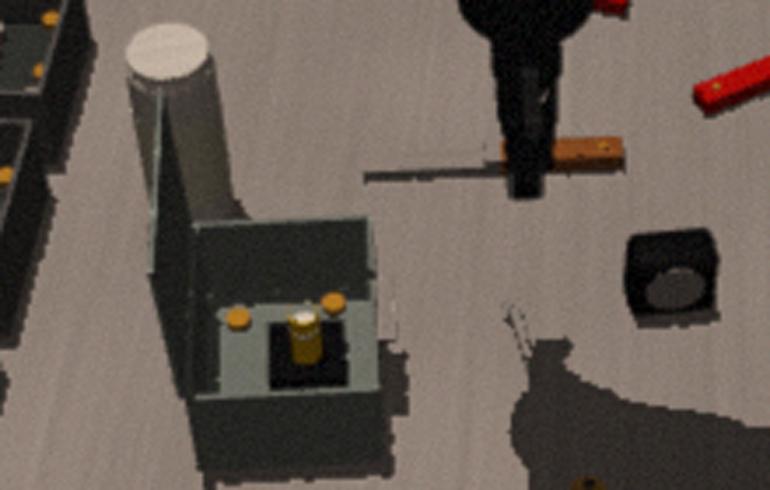

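The tube stands upright in the socket at (305,338), its top measured at about 66 mm against 65 mm nominal, so it is fully down. The cover is upright, the blade lies flat at (500,165), and the gripper is clear. Handing in.

```bash
python3 -c "
from cell import bot
print(bot.sign_off())"
```

```text
the job is handed in; nothing more can be done
None
```

The job is done and handed in: the blade levered the cover upright (about 92°) and was laid flat on the bench, and the tube now stands fully down in the socket, all in about 23 s.

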